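# Tip a re-glued slipcase onto its pressing board and weigh it down with stone offcuts

## Task

The re-glued slipcase stands on end against the edge of the wooden pressing board. Push its top so that it tips over the board's edge and lies on its back on the board (tip it, do not lift it), then pile the three stone offcuts in its middle as weights, largest at the bottom and smallest on top, each lying flat on the one below. Turn the two wedge-shaped stones opposite ways, so that their slopes cancel and the smallest ends up level; leave the mug, inkwell and ink bottle where they are.

Things in the scene. Friction and masses are not known exactly. Their poses are not given: they have to be found in the camera images.
- board: pressing board: pale wooden board 150 (x) x 200 (y) x 14 mm, fixed to the desk, with a brass strip along one short edge. Origin: centre of its underside; the brass edge is at y = -100 mm, top face at z = 14 mm. The slipcase stands on the desk just off the brass edge and is to tip in the board's +y direction
- slipcase_center (a point): centre of the slipcase: grey cloth box with a dark book spine in one narrow side, 110 (x) x 50 (y) x 160 (z) mm, loose, about 0.4 kg. At the start z is up and +y (its back) faces the board, 1 to 8 mm off; about 1 N near its top tips it. On its back, y points down and its upper face is 64 mm above the desk, its foot overhanging the brass edge
- large_offcut_center (a point): centre (half-way up) of the largest offcut of grey stone, loose, 124 x 62 x 28 to 53 mm. Flat base, parallel sawn long sides (grip across them), rough slanting ends; flat top sloping 0.21 rad lengthwise, 28 to 53 mm high, 41 at the middle. x: lengthwise to the thick end, y: across the sawn sides, z: square to the base, which is 20.5 mm below this point. About 0.5 kg. Starts on its base
- middle_offcut_center (a point): centre (half-way up) of the middle offcut of grey stone, loose, 102 x 54 x 26 to 46 mm. Flat base, parallel sawn long sides (grip across them), rough slanting ends; flat top sloping 0.21 rad lengthwise, 26 to 46 mm high, 36 at the middle. x: lengthwise to the thick end, y: across the sawn sides, z: square to the base, which is 18 mm below this point. About 0.34 kg. Starts on its base
- small_offcut_center (a point): centre (half-way up) of the smallest offcut of grey stone, loose, 80 x 46 x 34 mm. Flat base and parallel flat top, two top corners knocked off, parallel sawn long sides (grip across them), rough ends. x: lengthwise, y: across the sawn sides, z: up from the base, which is 17 mm below this point. About 0.2 kg. Starts on its base
- mug: green stoneware mug 82 mm across, 94 mm tall, loose, beside the slipcase on the side away from the robot; origin: centre of its underside. Not to be moved
- inkwell: glass inkwell in a round brass stand 83 mm across, 84 mm tall, loose, beyond the board; origin: centre of its underside. Not to be moved
- ink_bottle: square glass ink bottle with a black cap, 47 x 46 x 56 mm tall, loose, on the left near two of the stones' starting spots; origin: centre of its underside. Not to be moved
There are look-alikes about, which are no part of the job. What is shaped like the part that bears slipcase_center but red is not meant.

How it is judged:
By the outcome, as a careful person would: the job done as asked, in the order asked, and still so for the second after the job is handed in, with the robot touching nothing.
It also fails if it takes over 72 s, if anything falls off the work surface, if the arm or the gripper's body presses on something with over 40 N, if the wrist force passes 120 N, or if a joint passes its speed limit or range.

## Robot

A 7-joint arm with a two-finger parallel gripper is mounted at the origin on a cart in front of the work surface, level with it; the furniture and walls round the work are solid. World frame = base frame: x ahead of the robot, y to its left, z up, the work surface at z = 0. Lengths are in m, angles in rad, forces in N, time in s.
With the tool pointing down it reaches from about 0.4 to 0.875 m from the base axis. Payload 6.5 kg.
Tool frame: the origin (TCP) lies midway between the tips of the shut fingers; the grasp point (between the pads) lies 19 mm behind it (robot.hold_point_z is the distance from the TCP to the grasp point, in m); z points along the fingers, y is the line along which they close (so a half turn about z gives the same grasp; the last joint's range is limited). The gripper opens to 85 mm and grips with 20 to 120 N. Pads are 22 mm wide; open, the fingers measure 114 mm over their backs; the gripper's body (76 mm by 85 mm) begins 54 mm behind the grasp point. The pads swing forward as they close: fully open they stand 13 mm farther back than shut.
Start: joints at [-1.195, 0.536, -0.004, 1.538, 0.003, 1.067, -0.071], TCP at [0.278, 0.588, 0.2] pointing down, gripper open.
Joint ranges: [-2.7, 2.7], [-0.37, 2.16], [-1.27, 1.26], [0.24, 2.4], [-1.31, 4.45], [0.19, 1.91], [-2.76, 2.76]. Speed limits (rad/s): [2.39, 2.39, 3.14, 3.14, 3.14, 3.14, 3.14].

## Interface

Orientations are given as [roll, pitch, yaw] about the fixed x, y, z axes, in that order (R = Rz(yaw) Ry(pitch) Rx(roll)).
In Python, from station import robot, vision gives the robot as it stands.
- The arm moves only by the tool jog_arm, never from a script. Its argument "steps" is one flat list of numbers, 7 for each row, row after row: the shift along the world's x, y, z in cm, then the turn, a rotation vector about the world's x, y, z in degrees, then the opening in per cent of the stroke, from 0 (shut) to 100 (fully open). A call has exactly 5 rows; each row is the pose to reach, as a shift and turn from the pose commanded when the call began; what a row does not reach only later rows make up. A row lasts 1/10 s, in which the tool goes at most 50 mm and 8.59 degrees, less where a joint would pass 70% of its speed; a pose out of reach is approached as far as the arm can. A call with a gripper value outside its range is refused whole. The fingers move at their own pace and stop on an object; "grip_force" is the grip in N (left out, the last holds). Time passes only in rows, so rows that repeat a pose let the fingers close, or fill a call up. It gives the time, the measured TCP pose, the force, the opening and the grip force at its end, in the units of the state.
- robot.observe(): the state, without advancing time (a new reading comes with each control period).
- vision.snapshot(name): name is "side" or "top" or "wrist"; returns a dict with "img" (480x640x3 uint8, blue, green, red), "depth" (480x640 float32, m along the optical axis (not along the pixel's ray), 0 where there is no reading), "fx", "fy", "cx", "cy" (pixels), "eye" and "rotation" of the camera in the world. Camera axes: x right, y up, looking along -z (the intrinsics and any distortion apply to the point x, -y, -z); pixel columns grow to the right and rows downward; lengths in m; the calibration is good to about 2 mm. A picture is of the moment at which its call begins.
- robot.hand_in(): hands the job in; it is judged then, once.
The state is a dict: "clock": time; "joint_pos": joint angles; "joint_vel": joint speeds; "effort": joint torques, N m; "position": TCP position; "ee_rot": TCP orientation; "ft_force": force on the tool from outside, world axes, zero at the start; "torque": the same for the moment, N m; "finger_gap": finger opening in m; "gripper_force": force on a finger pad.
Only numpy, scipy, OpenCV 4.12 (cv2) and the standard library are available. Lean on these libraries where they do the work, as an engineer would, in place of code of your own. Each camera call takes 0.05 s, during which the arm holds its last target. There are 200 camera calls.

## Working session

There is one attempt and no reset: what is moved stays moved. The work goes in short steps, Python scripts to look and compute and a tool call to move; the robot and the scene stay as the last step left them, time stands still between calls to the robot, and variables do not carry over. Pictures are saved under pics/ and viewed, at most 10 in all, crops included, and the job is handed in when it is done.

Besides the shell and the picture viewer there is one more tool, called by a JSON object that holds its "name" and its "arguments", one argument or row to a line. jog_arm: Moves the arm, as the interface text tells. Its arguments: {"type":"object","properties":{"steps":{"type":"array"},"grip_force":{"type":"number"}},"required":["steps"]}

```bash
mkdir -p pics; cat > h.py <<'E'
import numpy as np,cv2
from station import robot,vision
def cloud(s):
    h,w=s['depth'].shape; u,v=np.meshgrid(np.arange(w),np.arange(h)); d=s['depth']
    p=np.stack([(u-s['cx'])/s['fx']*d,-(v-s['cy'])/s['fy']*d,-d],-1)
    P=p@np.array(s['rotation']).T+np.array(s['eye']); P[d==0]=np.nan
    return P
E
python3 - <<'E'
from h import *
for n in ['top','side']:
    s=vision.snapshot(n); cv2.imwrite(f'pics/{n}0.png',s['img']); np.savez(f'{n}0.npz',**{k:np.array(v) for k,v in s.items()})
    print(n,{k:np.round(v,3).tolist() if hasattr(v,'__len__') else v for k,v in s.items() if k not in('img','depth')})
print(robot.observe())
E
```

```text
top {'fx': 479.98981846843634, 'fy': 479.98981846843634, 'cx': 316.24238348048743, 'cy': 231.76189750009416, 'eye': [0.449, 0.013, 1.273], 'rotation': [0.12, -0.011, -1.567]}
side {'fx': 450.76958718672483, 'fy': 450.76958718672483, 'cx': 317.5047624564788, 'cy': 232.03293140745197, 'eye': [0.208, -0.746, 0.83], 'rotation': [0.848, -0.013, -0.459]}
{'clock': 0.1, 'joint_pos': array([-1.1951942 ,  0.53711838, -0.00443059,  1.53878603,  0.00261359,
        1.06730544, -0.07119162]), 'joint_vel': array([-1.53854663e-04, -3.19651115e-04,  4.92176796e-04, -2.71151940e-03,
       -7.57557912e-04,  2.64669863e-05,  8.83635110e-04]), 'effort': array([ 3.43669992e-03, -5.84562564e+01,  1.05230346e+00, -2.59776932e+01,
        1.27008089e-02,  4.62600990e-03, -5.07904315e-05]), 'position': array([0.27767569, 0.58700634, 0.19957813]), 'ee_rot': array([-3.13998671e+00,  1.34827789e-04,  2.69987042e+00]), 'ft_force': array([-0.5036368 , -0.22709894, -0.48521866]), 'torque': array([-0.0290463 , -0.00317751, -0.01018899]), 'gripper_force': 0.0, 'finger_gap': 0.08573920599969058}
```

View pics/top0.png

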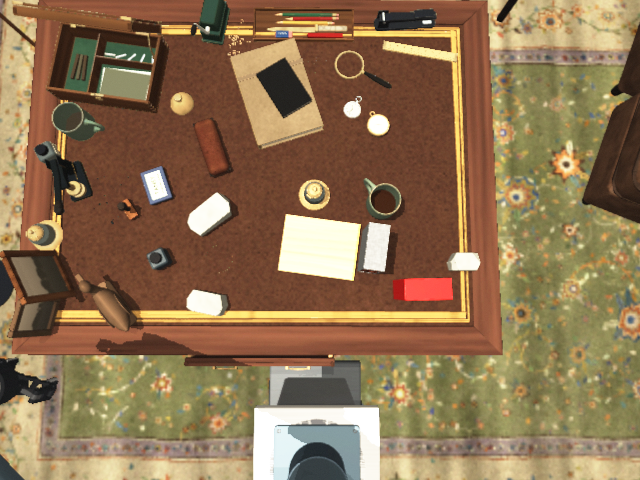

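View pics/side0.png

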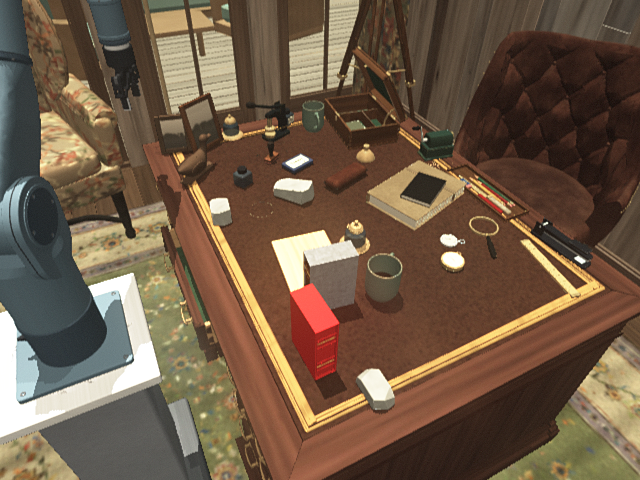

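The top view shows the board at (320,247). The grey slipcase is at (376,247), and a red look-alike box at (423,289) is not the one meant. The mug is at (382,200), the inkwell at (314,195) and the ink bottle at (158,259). The stones are at (210,214), (207,302) and (464,262). The side view shows the slipcase at (332,275), the red box at (315,330) and the stones at (293,190), (220,211) and (376,390). Next I'll measure all of them.

```bash
cat > h.py <<'E'
import numpy as np,cv2
from scipy.spatial.transform import Rotation as Ro
from station import robot,vision
def cloud(s):
    h,w=s['depth'].shape; u,v=np.meshgrid(np.arange(w),np.arange(h)); d=s['depth']
    p=np.stack([(u-s['cx'])/s['fx']*d,-(v-s['cy'])/s['fy']*d,-d],-1)
    P=p@Ro.from_euler('xyz',s['rotation']).as_matrix().T+np.array(s['eye']); P[d==0]=np.nan
    return P
E
python3 - <<'E'
from h import *
s=dict(np.load('top0.npz')); P=cloud(s)
def at(u,v): return np.round(np.nanmedian(P[v-2:v+3,u-2:u+3].reshape(-1,3),0),3)
for n,u,v in [('desk',250,260),('board',320,247),('slip',376,240),('red',425,289),('mug',382,200)]: print(n,at(u,v))
Z=P[...,2]
def blob(n,u0,u1,v0,v1,z0,z1):
    m=np.zeros(Z.shape,np.uint8); w=Z[v0:v1,u0:u1]; m[v0:v1,u0:u1]=((w>z0)&(w<z1))
    k,l,st,_=cv2.connectedComponentsWithStats(m); i=1+np.argmax(st[1:,4]); q=P[l==i]
    r=cv2.minAreaRect((q[:,:2]*1000).astype(np.float32)); A=np.c_[q[:,:2]-q[:,:2].mean(0),np.ones(len(q))]
    c=np.linalg.lstsq(A,q[:,2],rcond=None)[0]
    print(n,len(q),np.round(r[0]),np.round(r[1]),round(r[2],1),'grad',np.round(c,3),'z',np.round(np.percentile(q[:,2],[2,50,98]),3), 'mean',np.round(q.mean(0),3)); print(cv2.boxPoints(r).round().tolist())
blob('S1',180,240,185,245,.012,.1); blob('S2',178,235,285,325,.012,.1); blob('S3',440,490,245,280,.012,.1)
blob('board',270,365,205,285,.008,.02); blob('slip',355,400,215,280,.145,.18); blob('mug',360,405,170,225,.07,.11)
blob('inkwell',295,335,175,215,.02,.1); blob('bottle',145,172,245,275,.015,.1); blob('red',385,460,275,305,.1,.3)
im=s['img']; c=lambda a,b,x,y:cv2.resize(im[y-40:y+40,x-50:x+50],(400,300),interpolation=cv2.INTER_CUBIC)
t=dict(np.load('side0.npz'))['img']; g=lambda x,y:cv2.resize(t[y-37:y+38,x-50:x+50],(400,300),interpolation=cv2.INTER_CUBIC)
cv2.imwrite('pics/crop1.png',np.vstack([np.hstack([c(0,0,208,214),c(0,0,208,302)]),np.hstack([c(0,0,440,262),g(330,290)])]))
E
```

```text
desk [0.526 0.175 0.   ]
board [ 0.56  -0.01   0.016]
slip [ 0.564 -0.138  0.16 ]
red [ 0.451 -0.25   0.16 ]
mug [ 0.683 -0.172  0.036]
S1 1102 [645. 280.] [ 63. 122.] 36.7 grad [ 0.171 -0.093  0.039] z [0.017 0.04  0.054] mean [0.644 0.277 0.039]
[[583.0, 310.0], [656.0, 212.0], [706.0, 249.0], [634.0, 347.0]]
S2 809 [416. 282.] [101.  55.] 79.6 grad [-0.072 -0.097  0.034] z [0.016 0.035 0.046] mean [0.416 0.279 0.034]
[[380.0, 237.0], [434.0, 227.0], [452.0, 327.0], [398.0, 337.0]]
S3 510 [ 525. -386.] [45. 78.] 0.5 grad [ 0.001 -0.087  0.033] z [0.017 0.034 0.04 ] mean [ 0.524 -0.384  0.033]
[[502.0, -347.0], [503.0, -425.0], [548.0, -425.0], [547.0, -346.0]]
board 4223 [562.  -8.] [200. 151.] 82.5 grad [ 0.    -0.002  0.014] z [0.01  0.014 0.019] mean [ 0.561 -0.008  0.014]
[[475.0, -98.0], [624.0, -117.0], [650.0, 81.0], [501.0, 101.0]]
slip 1036 [ 550. -140.] [ 50. 110.] 82.1 grad [-0.001 -0.021  0.16 ] z [0.153 0.16  0.165] mean [ 0.55  -0.139  0.16 ]
[[492.0, -157.0], [601.0, -172.0], [608.0, -122.0], [499.0, -107.0]]
mug 326 [ 686. -169.] [102.  80.] 7.0 grad [-0.05  -0.046  0.087] z [0.071 0.089 0.098] mean [ 0.682 -0.165  0.087]
[[631.0, -136.0], [640.0, -215.0], [742.0, -203.0], [732.0, -123.0]]
inkwell 387 [702.   6.] [55. 54.] 48.3 grad [0.319 0.051 0.056] z [0.024 0.056 0.083] mean [0.698 0.006 0.056]
[[663.0, 3.0], [704.0, -33.0], [740.0, 9.0], [700.0, 45.0]]
bottle 363 [529. 408.] [47. 46.] 28.2 grad [0.049 0.247 0.042] z [0.018 0.04  0.059] mean [0.528 0.404 0.042]
[[497.0, 417.0], [519.0, 376.0], [560.0, 399.0], [539.0, 439.0]]
red 1129 [ 452. -257.] [ 49. 112.] 0.7 grad [ 0.014 -0.119  0.158] z [0.113 0.16  0.165] mean [ 0.452 -0.252  0.158]
[[427.0, -201.0], [429.0, -313.0], [478.0, -312.0], [476.0, -201.0]]
```

View pics/crop1.png

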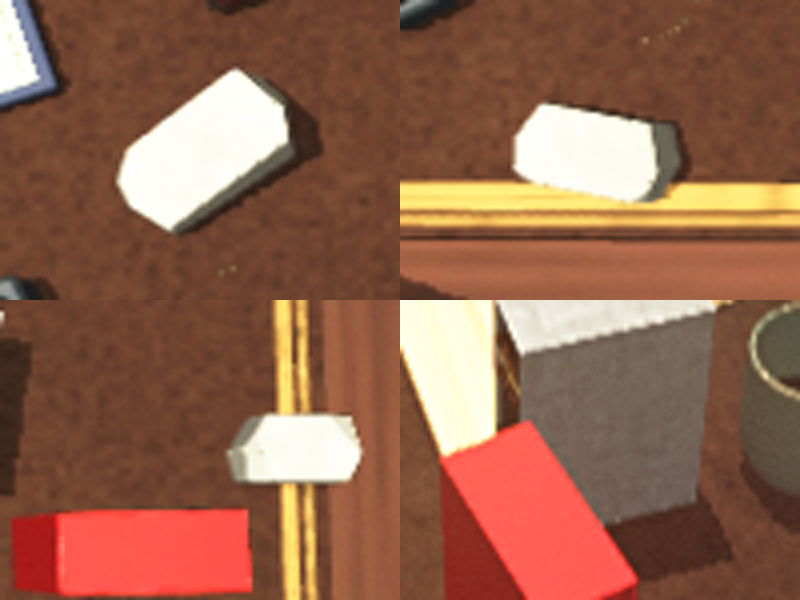

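Three stones fit by size: large at (210,214), 122x63 mm; middle at (207,302), 101x55 mm; small at (464,262), 78x45 mm. Two boxes could be the slipcase, grey at (376,247) and red at (423,289). The grey one is meant: it is grey cloth and stands at the board's brass edge, and the crop confirms it. I'll now move behind its top.

{"name": "jog_arm", "arguments": {
  "steps": [1.34,-3.98,1,0,0,-3.6,0,2.68,-7.96,2,0,0,-7.2,0,4.02,-11.94,3,0,0,-10.8,0,5.36,-15.92,4,0,0,-14.4,0,6.7,-19.9,5,0,0,-18,0],
  "grip_force": 60
}}

```text
clock: 0.6
position: [0.3451, 0.3867, 0.2504]
ee_rot: [-3.141, 0.0, 2.383]
ft_force: [0.7, 0.1, 0.3]
finger_gap: 0.0124
gripper_force: 0.0
```

{"name": "jog_arm", "arguments": {
  "steps": [1.34,-3.98,0,0,0,-3.6,0,2.68,-7.96,0,0,0,-7.2,0,4.02,-11.94,0,0,0,-10.8,0,5.36,-15.92,0,0,0,-14.4,0,6.7,-19.9,0,0,0,-18,0]
}}

```text
clock: 1.1
position: [0.412, 0.1878, 0.2503]
ee_rot: [-3.141, -0.0, 2.069]
ft_force: [1.4, 0.2, -0.1]
finger_gap: 0.0001
gripper_force: 0.0
```

{"name": "jog_arm", "arguments": {
  "steps": [1.34,-3.98,0,0,0,-3.6,0,2.68,-7.96,0,0,0,-7.2,0,4.02,-11.94,0,0,0,-10.8,0,5.36,-15.92,0,0,0,-14.4,0,6.7,-19.9,0,0,0,-18,0]
}}

```text
clock: 1.6
position: [0.4789, -0.011, 0.2503]
ee_rot: [-3.142, -0.0, 1.755]
ft_force: [0.5, 1.2, -0.3]
finger_gap: -0.0
gripper_force: 0.0
```

{"name": "jog_arm", "arguments": {
  "steps": [1.34,-3.98,0,0,0,-3.6,0,2.68,-7.96,0,0,0,-7.2,0,4.02,-11.94,0,0,0,-10.8,0,5.36,-15.92,0,0,0,-14.4,0,6.7,-19.9,0,0,0,-18,0]
}}

```text
clock: 2.1
position: [0.5461, -0.2098, 0.2501]
ee_rot: [-3.141, -0.0, 1.441]
ft_force: [-0.3, 0.9, 0.6]
finger_gap: -0.0002
gripper_force: 0.0
```

{"name": "jog_arm", "arguments": {
  "steps": [-0.5,0,-3.5,0,0,0,0,-0.5,0,-7,0,0,0,0,-0.5,0,-10.3,0,0,0,0,-0.4,1,-10.3,0,0,0,0,-0.2,2,-10.3,0,0,0,0]
}}

```text
clock: 2.6
position: [0.5437, -0.1878, 0.1476]
ee_rot: [-3.141, 0.0, 1.443]
ft_force: [0.1, -0.1, 0.3]
finger_gap: 0.0
gripper_force: 0.0
```

{"name": "jog_arm", "arguments": {
  "steps": [0.1,0.8,0,0,0,0,0,0.2,1.6,0,0,0,0,0,0.3,2.3,0,0,0,0,0,0.4,3.0,0,0,0,0,0,0.5,3.7,0,0,0,0,0]
}}

```text
clock: 3.1
position: [0.5492, -0.1508, 0.1478]
ee_rot: [3.141, -0.0, 1.443]
ft_force: [0.2, 0.2, -0.9]
finger_gap: 0.0
gripper_force: 0.0
```

```bash
python3 - <<'E'
from h import *
s=vision.snapshot('side'); cv2.imwrite('pics/s1.png',s['img'][150:400,200:480])
E
```

```text
(no output)
```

View pics/s1.png

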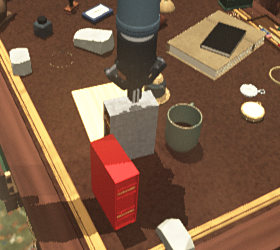

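The closed fingers are at the top of the grey slipcase, at crop pixel (133,98), and it is leaning slightly. I'll keep pushing.

{"name": "jog_arm", "arguments": {
  "steps": [0.1,0.7,0,0,0,0,0,0.2,1.3,0,0,0,0,0,0.25,1.8,0,0,0,0,0,0.3,2.3,0,0,0,0,0,0.35,2.8,0,0,0,0,0]
}}

```text
clock: 3.65
position: [0.5524, -0.1231, 0.1474]
ee_rot: [-3.142, 0.0, 1.443]
ft_force: [0.9, 1.2, -0.1]
finger_gap: -0.0
gripper_force: 0.0
```

{"name": "jog_arm", "arguments": {
  "steps": [0.05,0.5,0,0,0,0,0,0.1,1.0,0,0,0,0,0,0.2,1.5,0,0,0,0,0,0.25,2.0,0,0,0,0,0,0.3,2.5,0,0,0,0,0]
}}

```text
clock: 4.15
position: [0.5555, -0.098, 0.1474]
ee_rot: [3.141, 0.0, 1.443]
ft_force: [-0.1, -0.5, 0.1]
finger_gap: 0.0001
gripper_force: 0.0
```

```bash
python3 - <<'E'
from h import *
s=vision.snapshot('side'); cv2.imwrite('pics/s2.png',s['img'][150:400,200:480])
s=vision.snapshot('top');cv2.imwrite('pics/t2.png',s['img'][150:330,180:480]); P=cloud(s); Z=P[...,2]
im=s['img'];k=P[200:290,270:400]; 
for v in range(225,275,12): print(v,[(u,round(float(Z[v,u])*1000)) for u in range(285,395,8)])
E
```

```text
Traceback (most recent call last):
ValueError: cannot convert float NaN to integer
```

View pics/s2.png

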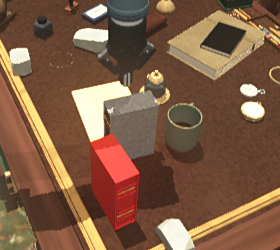

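```bash
python3 - <<'E'
from h import *
s=vision.snapshot('side'); P=cloud(s)
R=Ro.from_euler('xyz',s['rotation']).as_matrix()
for q in [[.5555,-.098,.147],[.5555,-.098,.20],[.547,-.165,.16],[.492,-.157,.16],[.492,-.157,0]]:
    p=R.T@(np.array(q)-s['eye']); print(q,round(s['cx']+s['fx']*p[0]/-p[2]-200),round(s['cy']-s['fy']*p[1]/-p[2]-150))
for v in range(85,165,8): print(v,[np.round(P[150+v,200+u]*1000).tolist() for u in (112,128,145)])
E
```

```text
[0.5555, -0.098, 0.147] 124 94
[0.5555, -0.098, 0.2] 125 76
[0.547, -0.165, 0.16] 135 110
[0.492, -0.157, 0.16] 110 116
[0.492, -0.157, 0] 110 165
85 [[610.0, 77.0, 12.0], [557.0, -110.0, 183.0], [676.0, 13.0, 38.0]]
93 [[597.0, 50.0, 10.0], [635.0, 31.0, 11.0], [593.0, -124.0, 157.0]]
101 [[515.0, -117.0, 159.0], [547.0, -131.0, 158.0], [580.0, -147.0, 158.0]]
109 [[505.0, -139.0, 158.0], [536.0, -151.0, 156.0], [570.0, -166.0, 155.0]]
117 [[497.0, -156.0, 154.0], [532.0, -161.0, 143.0], [571.0, -166.0, 130.0]]
125 [[497.0, -156.0, 130.0], [533.0, -161.0, 118.0], [573.0, -166.0, 104.0]]
133 [[497.0, -157.0, 105.0], [534.0, -160.0, 91.0], [573.0, -169.0, 81.0]]
141 [[467.0, -218.0, 157.0], [535.0, -161.0, 65.0], [575.0, -167.0, 52.0]]
149 [[458.0, -236.0, 157.0], [535.0, -162.0, 39.0], [577.0, -168.0, 23.0]]
157 [[449.0, -254.0, 157.0], [536.0, -162.0, 10.0], [576.0, -171.0, -1.0]]
```

```bash
python3 -c "
import cv2
a=cv2.imread('pics/s2.png')[50:180,60:230];cv2.imwrite('pics/s2b.png',cv2.resize(a,None,fx=4,fy=4,interpolation=cv2.INTER_CUBIC))"
```

```text
(no output)
```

View pics/s2b.png

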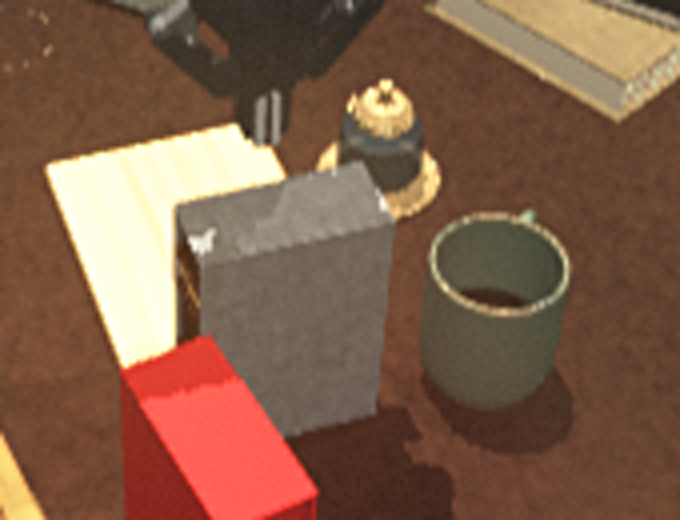

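The picture shows the slipcase untouched: its front face is still at y≈-0.16. The fingertips are at crop (265,140), above the box, higher than the reported TCP should be. I'll measure the real tip height.

```bash
python3 - <<'E'
from h import *
print(robot.observe()['position'], robot.hold_point_z)
s=vision.snapshot('side'); P=cloud(s)
for v in range(225,245): print(v,[np.round(P[v,u]*1000).tolist() for u in range(320,334,3)])
s=vision.snapshot('wrist'); P=cloud(s); print(s['eye'],s['rotation'])
E
```

```text
[ 0.55548117 -0.09797478  0.14736723] 0.0187
225 [[541.0, -103.0, 212.0], [544.0, -110.0, 217.0], [552.0, -109.0, 213.0], [558.0, -111.0, 212.0], [567.0, -108.0, 207.0]]
226 [[540.0, -104.0, 210.0], [546.0, -106.0, 210.0], [552.0, -109.0, 210.0], [559.0, -109.0, 207.0], [567.0, -107.0, 203.0]]
227 [[540.0, -104.0, 208.0], [548.0, -104.0, 205.0], [551.0, -111.0, 209.0], [559.0, -110.0, 206.0], [566.0, -109.0, 202.0]]
228 [[540.0, -104.0, 205.0], [547.0, -105.0, 203.0], [552.0, -109.0, 204.0], [558.0, -111.0, 203.0], [567.0, -108.0, 198.0]]
229 [[541.0, -102.0, 200.0], [548.0, -103.0, 199.0], [551.0, -111.0, 204.0], [559.0, -110.0, 200.0], [567.0, -108.0, 195.0]]
230 [[542.0, -102.0, 197.0], [547.0, -105.0, 198.0], [552.0, -110.0, 200.0], [559.0, -110.0, 197.0], [678.0, 87.0, -3.0]]
231 [[541.0, -103.0, 196.0], [547.0, -106.0, 195.0], [552.0, -110.0, 197.0], [559.0, -110.0, 194.0], [676.0, 84.0, -3.0]]
232 [[541.0, -102.0, 192.0], [546.0, -107.0, 193.0], [552.0, -110.0, 194.0], [559.0, -109.0, 191.0], [673.0, 78.0, -2.0]]
233 [[540.0, -106.0, 192.0], [548.0, -103.0, 187.0], [553.0, -10
[... 671 characters left out ...]
49.0, 13.0], [637.0, 46.0, 13.0], [654.0, 60.0, -6.0], [660.0, 54.0, -3.0]]
240 [[620.0, 48.0, 14.0], [628.0, 46.0, 12.0], [636.0, 43.0, 11.0], [652.0, 56.0, -5.0], [658.0, 50.0, -3.0]]
241 [[621.0, 49.0, 9.0], [627.0, 43.0, 11.0], [633.0, 39.0, 12.0], [639.0, 33.0, 15.0], [656.0, 47.0, -4.0]]
242 [[618.0, 45.0, 10.0], [625.0, 41.0, 10.0], [632.0, 35.0, 12.0], [639.0, 31.0, 13.0], [654.0, 43.0, -3.0]]
243 [[614.0, 36.0, 15.0], [623.0, 36.0, 11.0], [629.0, 31.0, 13.0], [638.0, 31.0, 10.0], [651.0, 37.0, -0.0]]
244 [[613.0, 35.0, 13.0], [621.0, 33.0, 11.0], [628.0, 28.0, 12.0], [635.0, 25.0, 12.0], [650.0, 35.0, -2.0]]
[ 0.56472119 -0.02273007  0.32007697] [-0.29982864  0.00054345 -0.12719228]
```

The real fingertips are about 31 mm above the reported TCP (z≈0.178 against 0.147), so the fingers passed over the box. I'll take tip z as the reported z plus about 0.03, go back, go lower and push again.

{"name": "jog_arm", "arguments": {
  "steps": [-0.65,-5,1,0,0,0,0,-1.4,-10.2,1,0,0,0,0,-1.4,-10.2,-3.3,0,0,0,0,-1.3,-9.5,-3.3,0,0,0,0,-1.15,-8.6,-3.3,0,0,0,0]
}}

```text
clock: 4.9
position: [0.5434, -0.1839, 0.1141]
ee_rot: [-3.14, -0.0, 1.442]
ft_force: [0.0, -0.2, -0.2]
finger_gap: -0.0001
gripper_force: 0.0
```

{"name": "jog_arm", "arguments": {
  "steps": [0.1,0.7,0,0,0,0,0,0.2,1.4,0,0,0,0,0,0.3,2.1,0,0,0,0,0,0.4,2.8,0,0,0,0,0,0.45,3.5,0,0,0,0,0]
}}

```text
clock: 5.4
position: [0.5488, -0.1486, 0.1147]
ee_rot: [3.141, -0.0, 1.444]
ft_force: [-0.5, -0.7, 0.3]
finger_gap: -0.0
gripper_force: 0.2
```

```bash
python3 - <<'E'
from h import *
s=vision.snapshot('side'); P=cloud(s)
cv2.imwrite('pics/s3.png',cv2.resize(s['img'][200:330,260:430],None,fx=4,fy=4,interpolation=cv2.INTER_CUBIC))
for v in range(240,320,8): print(v,[np.round(P[v,u]*1000).tolist() for u in (312,330,345)])
E
```

```text
240 [[497.0, -155.0, 230.0], [531.0, -166.0, 226.0], [572.0, -156.0, 201.0]]
248 [[518.0, -113.0, 163.0], [534.0, -162.0, 199.0], [584.0, -140.0, 159.0]]
256 [[508.0, -133.0, 161.0], [539.0, -155.0, 167.0], [582.0, -145.0, 141.0]]
264 [[506.0, -137.0, 141.0], [547.0, -143.0, 129.0], [582.0, -147.0, 117.0]]
272 [[506.0, -137.0, 117.0], [547.0, -145.0, 106.0], [580.0, -154.0, 99.0]]
280 [[504.0, -142.0, 97.0], [545.0, -149.0, 84.0], [580.0, -156.0, 75.0]]
288 [[469.0, -213.0, 160.0], [544.0, -153.0, 62.0], [581.0, -158.0, 50.0]]
296 [[460.0, -232.0, 160.0], [543.0, -157.0, 39.0], [577.0, -166.0, 32.0]]
304 [[452.0, -248.0, 158.0], [542.0, -160.0, 15.0], [579.0, -165.0, 1.0]]
312 [[444.0, -266.0, 159.0], [475.0, -279.0, 157.0], [569.0, -184.0, -2.0]]
```

It is tipping now, by about 9° with the foot in place. I'll continue slowly.

{"name": "jog_arm", "arguments": {
  "steps": [0.05,0.5,0,0,0,0,0,0.1,1.0,0,0,0,0,0,0.2,1.5,0,0,0,0,0,0.25,2.0,0,0,0,0,0,0.3,2.5,0,0,0,0,0]
}}

```text
clock: 5.95
position: [0.5514, -0.1239, 0.1143]
ee_rot: [-3.141, -0.0, 1.443]
ft_force: [-0.4, -0.5, -0.7]
finger_gap: 0.0001
gripper_force: 0.0
```

{"name": "jog_arm", "arguments": {
  "steps": [0.05,0.5,0,0,0,0,0,0.1,1.0,0,0,0,0,0,0.2,1.5,0,0,0,0,0,0.25,2.0,0,0,0,0,0,0.3,2.5,0,0,0,0,0]
}}

```text
clock: 6.45
position: [0.5545, -0.099, 0.1144]
ee_rot: [3.142, 0.0, 1.443]
ft_force: [0.3, 0.2, -0.3]
finger_gap: 0.0002
gripper_force: 0.0
```

```bash
python3 - <<'E'
from h import *
s=vision.snapshot('side'); P=cloud(s)
cv2.imwrite('pics/s4.png',cv2.resize(s['img'][180:330,240:440],None,fx=4,fy=4,interpolation=cv2.INTER_CUBIC))
for v in range(216,312,8): print(v,[np.round(P[v,u]*1000).tolist() for u in (300,312,330,345)])
E
```

```text
216 [[503.0, -85.0, 237.0], [520.0, -106.0, 247.0], [560.0, -110.0, 236.0], [594.0, -114.0, 226.0]]
224 [[494.0, -104.0, 233.0], [638.0, 134.0, -2.0], [557.0, -118.0, 220.0], [594.0, -116.0, 205.0]]
232 [[593.0, 119.0, -4.0], [519.0, -108.0, 205.0], [561.0, -112.0, 192.0], [681.0, 22.0, 40.0]]
240 [[572.0, 72.0, 12.0], [577.0, 8.0, 63.0], [563.0, -108.0, 165.0], [673.0, 7.0, 27.0]]
248 [[537.0, -4.0, 62.0], [564.0, -17.0, 63.0], [605.0, -36.0, 62.0], [669.0, -2.0, 7.0]]
256 [[526.0, -28.0, 61.0], [553.0, -41.0, 61.0], [592.0, -61.0, 62.0], [659.0, -21.0, -2.0]]
264 [[515.0, -54.0, 61.0], [540.0, -67.0, 62.0], [579.0, -85.0, 62.0], [646.0, -45.0, -4.0]]
272 [[504.0, -78.0, 62.0], [528.0, -93.0, 65.0], [566.0, -110.0, 64.0], [599.0, -123.0, 62.0]]
280 [[502.0, -80.0, 37.0], [518.0, -112.0, 61.0], [557.0, -128.0, 58.0], [588.0, -144.0, 59.0]]
288 [[449.0, -200.0, 157.0], [470.0, -212.0, 159.0], [551.0, -140.0, 45.0], [589.0, -144.0, 31.0]]
296 [[440.0, -219.0, 157.0], [461.0, -230.0, 159.0], [553.0, -139.0, 15.0], [593.0, -141.0, -2.0]]
304 [[431.0, -239.0, 159.0], [452.0, -249.0, 160.0], [549.0, -148.0, -2.0], [581.0, -162.0, -3.0]]
```

View pics/s4.png

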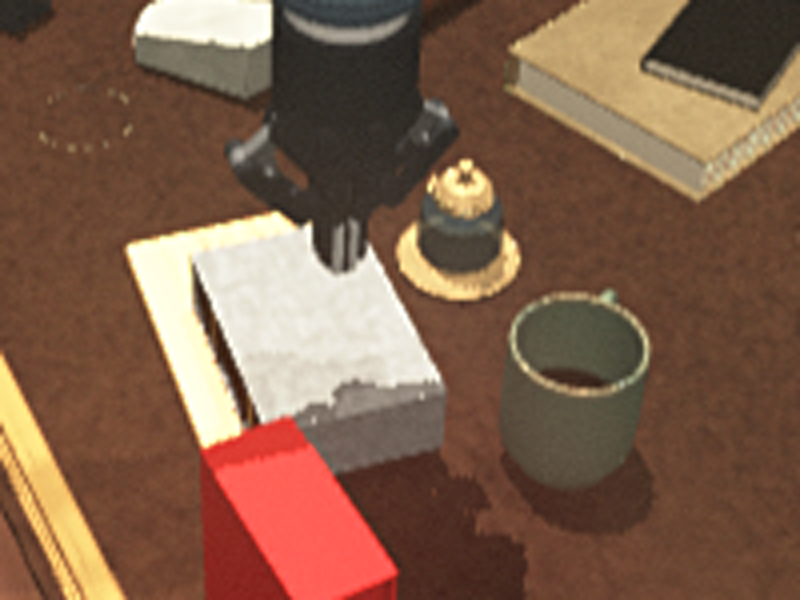

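The slipcase lies on its back on the board with its upper face at about 62–64 mm; the mug and inkwell look undisturbed. Now for the large offcut.

{"name": "jog_arm", "arguments": {
  "steps": [0.9,3.8,2,0,0,4.4,0,1.8,7.6,3,0,0,8.8,50,2.7,11.4,3,0,0,13.2,100,3.6,15.2,3,0,0,17.6,100,4.5,19,3,0,0,22.1,100]
}}

```text
clock: 7.0
position: [0.5997, 0.0922, 0.1446]
ee_rot: [3.141, 0.0, 1.832]
ft_force: [0.6, -0.4, -0.5]
finger_gap: 0.0578
gripper_force: 0.0
```

{"name": "jog_arm", "arguments": {
  "steps": [0.9,3.8,0,0,0,4.4,100,1.8,7.6,0,0,0,8.8,100,2.7,11.4,0,0,0,13.2,100,3.6,15.2,-2,0,0,17.6,100,4.5,19,-6,0,0,22.1,100]
}}

```text
clock: 7.5
position: [0.646, 0.2798, 0.0908]
ee_rot: [3.135, 0.001, 2.219]
ft_force: [0.6, 0.6, -0.5]
finger_gap: 0.0855
gripper_force: 0.0
```

```bash
python3 - <<'E'
from h import *
o=robot.observe(); print(o['position'],o['ee_rot'],o['joint_pos'])
s=vision.snapshot('top'); P=cloud(s);Z=P[...,2]
m=np.zeros(Z.shape,np.uint8); w=Z[200:300,260:400]; m[200:300,260:400]=(w>.05)&(w<.075)
q=P[m>0]; r=cv2.minAreaRect((q[:,:2]*1000).astype(np.float32)); print('slip',r,np.median(q[:,2]))
s=vision.snapshot('wrist'); cv2.imwrite('pics/w1.png',s['img']); P=cloud(s)
Z=P[...,2]; m=(Z>.012)&(Z<.06)&(abs(P[...,0]-.645)<.09)&(abs(P[...,1]-.28)<.09)
k,l,st,_=cv2.connectedComponentsWithStats(m.astype(np.uint8)); i=1+np.argmax(st[1:,4]); q=P[l==i]
print('stone',cv2.minAreaRect((q[:,:2]*1000).astype(np.float32)),len(q),np.nanpercentile(q[:,2],[2,98]))
E
```

```text
[0.64599968 0.27983239 0.09077247] [3.13524438e+00 8.81490998e-04 2.21857143e+00] [-0.66254487  0.7592846   0.30268149  1.47645906 -0.25774187  0.93860149
  0.36116271]
slip ((554.2908325195312, -91.38007354736328), (229.2354278564453, 252.54940795898438), 89.11017608642578) 0.06437142253001182
stone ((643.0152587890625, 286.3410339355469), (62.27360534667969, 121.46978759765625), 36.77622604370117) 24512 [0.0221036  0.05100072]
```

View pics/w1.png

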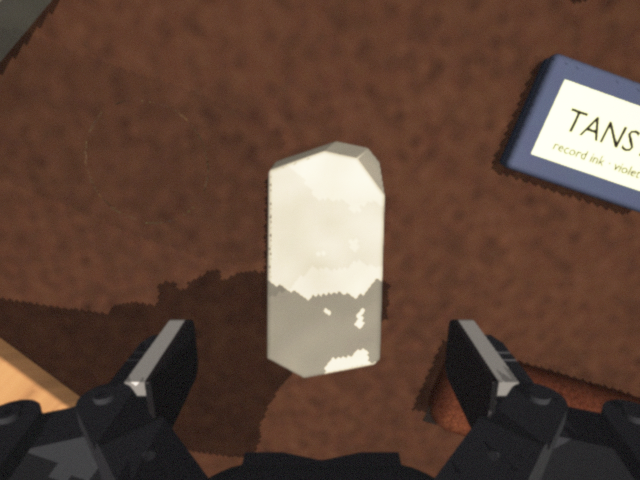

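The wrist view shows the large stone centred at (325,260), with the fingers either side at (180,350) and (470,350). It is aligned across the sawn sides.

```bash
python3 - <<'E'
from h import *
s=vision.snapshot('wrist'); P=cloud(s); o=robot.observe(); print(o['position'],s['eye'])
for v,u in [(325,178),(330,185),(340,180),(360,180),(375,150),(325,470),(340,465),(360,480),(250,220),(150,250)]: print(v,u,np.round(P[v,u]*1000))
s=vision.snapshot('top'); P=cloud(s);Z=P[...,2]
m=((Z>.055)&(Z<.072)).astype(np.uint8); m[:205]=0;m[290:]=0;m[:,:280]=0;m[:,:]&=(np.nan_to_num(P[...,0])<.64).astype(np.uint8)
m=cv2.morphologyEx(m,cv2.MORPH_OPEN,np.ones((5,5),np.uint8));k,l,st,_=cv2.connectedComponentsWithStats(m); i=1+np.argmax(st[1:,4]);print(st)
q=P[l==i]; print('slip',cv2.minAreaRect((q[:,:2]*1000).astype(np.float32)),q.mean(0))
E
```

```text
[0.64047093 0.27952854 0.08481349] [0.59406121 0.34370871 0.25549519]
325 178 [596. 265. 134.]
330 185 [599. 266. 135.]
340 180 [599. 265. 140.]
360 180 [603. 261. 142.]
375 150 [598. 265. 160.]
325 470 [669. 321. 133.]
340 465 [666. 318. 142.]
360 480 [667. 319. 153.]
250 220 [592. 239.  -0.]
150 250 [572. 301.  -2.]
[[     0      0    640    480 304508]
 [   307    221     67     49   2692]]
slip ((560.9585571289062, -61.051513671875), (160.2034149169922, 110.53694915771484), 82.42513275146484) [ 0.56069512 -0.06019426  0.06434429]
```

{"name": "jog_arm", "arguments": {
  "steps": [0.4,0.3,-3.5,0,0,0,100,0.4,0.3,-7,0,0,0,100,0.4,0.3,-10,0,0,0,100,0.4,0.3,-11.3,0,0,0,100,0.4,0.3,-11.3,0,0,0,100]
}}

```text
clock: 8.2
position: [0.647, 0.2777, -0.0251]
ee_rot: [-3.139, 0.0, 2.213]
ft_force: [-0.9, -0.4, 0.3]
finger_gap: 0.0855
gripper_force: 0.0
```

{"name": "jog_arm", "arguments": {
  "steps": [0,0,0,0,0,0,55,0,0,0,0,0,0,55,0,0,0,0,0,0,55,0,0,0,0,0,0,55,0,0,0,0,0,0,55],
  "grip_force": 50
}}

```text
clock: 8.7
position: [0.6492, 0.2796, -0.0217]
ee_rot: [3.139, 0.001, 2.214]
ft_force: [-1.2, -0.8, 6.1]
finger_gap: 0.0613
gripper_force: 57.8
```

{"name": "jog_arm", "arguments": {
  "steps": [0,0,0.5,0,0,0,40,0,0,2,0,0,0,40,0,0,4,0,0,0,40,0,0,7,0,0,0,40,0,0,10,0,0,0,40],
  "grip_force": 50
}}

```text
clock: 9.2
position: [0.6476, 0.2796, 0.0782]
ee_rot: [3.141, 0.0, 2.215]
ft_force: [0.7, 0.9, -5.0]
finger_gap: 0.0611
gripper_force: 56.4
```

```bash
python3 - <<'E'
from h import *
s=vision.snapshot('wrist'); cv2.imwrite('pics/w2.png',s['img']); P=cloud(s); o=robot.observe(); print(o['position'],o['ee_rot'],o['finger_gap'],o['ft_force'])
Z=P[...,2]; print([(v,np.round(P[v,325]*1000).tolist()) for v in range(20,480,30)])
E
```

```text
[0.65127678 0.28090345 0.08437954] [3.13240051e+00 1.98248328e-03 2.21443231e+00] 0.06114578079403114 [ 2.42895445 -0.48011802  1.60142381]
[(20, [576.0, 379.0, -2.0]), (50, [585.0, 368.0, -1.0]), (80, [594.0, 355.0, -1.0]), (110, [603.0, 343.0, -2.0]), (140, [608.0, 335.0, 121.0]), (170, [612.0, 329.0, 127.0]), (200, [617.0, 322.0, 130.0]), (230, [622.0, 316.0, 133.0]), (260, [627.0, 309.0, 135.0]), (290, [633.0, 302.0, 135.0]), (320, [638.0, 295.0, 138.0]), (350, [643.0, 288.0, 141.0]), (380, [648.0, 281.0, 142.0]), (410, [654.0, 274.0, 144.0]), (440, [659.0, 267.0, 146.0]), (470, [641.0, 290.0, 187.0])]
```

View pics/w2.png

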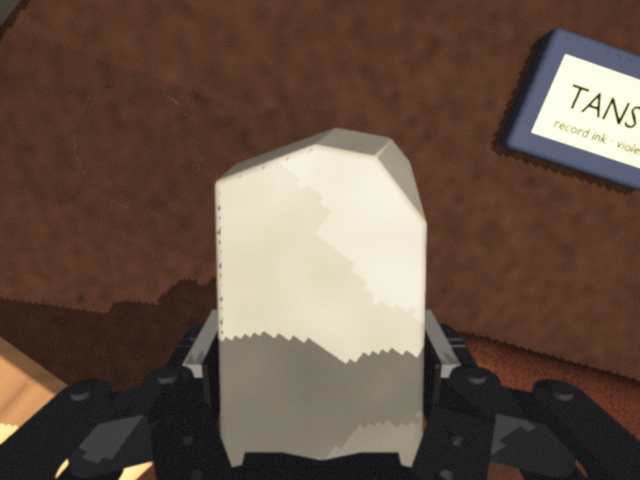

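The stone is held well, with the sawn sides between the pads at (220,360) and (430,360). I'll carry it over the slipcase.

{"name": "jog_arm", "arguments": {
  "steps": [-0.6,-2.4,1,0,0,-3,40,-1.5,-5.9,2,0,0,-7.5,40,-2.5,-9.7,2,0,0,-12.5,40,-3.5,-13.5,2,0,0,-17.4,40,-4.5,-17.4,2,0,0,-22.2,40]
}}

```text
clock: 9.75
position: [0.6024, 0.1046, 0.097]
ee_rot: [3.14, -0.0, 1.824]
ft_force: [0.5, -0.3, -4.6]
finger_gap: 0.0611
gripper_force: 56.6
```

{"name": "jog_arm", "arguments": {
  "steps": [-1,-3.9,0,0,0,-5,40,-2,-7.8,0,0,0,-10,40,-3,-11.7,0,0,0,-15,40,-3.9,-15.2,0,0,0,-19.2,40,-4.5,-17.4,0,0,0,-22.2,40]
}}

```text
clock: 10.25
position: [0.557, -0.0718, 0.0969]
ee_rot: [3.14, 0.001, 1.434]
ft_force: [-0.3, -1.1, -4.7]
finger_gap: 0.0612
gripper_force: 56.6
```

{"name": "jog_arm", "arguments": {
  "steps": [0,0,0,0,0,0,40,0,0,0,0,0,0,40,0,0,0,0,0,0,40,0,0,0,0,0,0,40,0,0,0,0,0,0,40]
}}

```text
clock: 10.75
position: [0.5577, -0.0673, 0.0955]
ee_rot: [-3.142, -0.0, 1.442]
ft_force: [0.4, 0.0, -4.6]
finger_gap: 0.0611
gripper_force: 56.6
```

```bash
cat > m.py <<'E'
from h import *
o=robot.observe(); print(o['position'],o['ee_rot'],o['ft_force'],o['joint_pos'][6])
s=vision.snapshot('side'); P=cloud(s)
im=s['img'].astype(int); Z=P[...,2]
# bright/grey points around the pile
m=(abs(P[...,0]-.56)<.09)&(abs(P[...,1]+.06)<.12)&(Z>.05)&(Z<.2)
for v in range(215,300,6): print(v,[(u,np.round(P[v,u]*1000).tolist()) for u in (308,320) if m[v,u]])
E
python3 m.py
```

```text
[ 0.55773007 -0.06731293  0.09554196] [-3.14153843e+00 -3.36192507e-04  1.44158214e+00] [ 0.36109692  0.04229609 -4.62136567] 0.25148053230162715
215 []
221 [(308, [530.0, -67.0, 200.0]), (320, [554.0, -76.0, 198.0])]
227 [(308, [523.0, -80.0, 195.0]), (320, [570.0, -46.0, 152.0])]
233 [(308, [534.0, -57.0, 156.0]), (320, [557.0, -73.0, 159.0])]
239 [(308, [524.0, -78.0, 158.0]), (320, [544.0, -97.0, 166.0])]
245 [(308, [525.0, -78.0, 140.0]), (320, [535.0, -115.0, 167.0])]
251 [(308, [525.0, -77.0, 120.0]), (320, [536.0, -114.0, 148.0])]
257 [(308, [542.0, -41.0, 61.0]), (320, [536.0, -115.0, 130.0])]
263 [(308, [533.0, -59.0, 61.0]), (320, [560.0, -70.0, 59.0])]
269 [(308, [524.0, -79.0, 64.0]), (320, [551.0, -89.0, 61.0])]
275 [(308, [516.0, -95.0, 62.0]), (320, [542.0, -107.0, 62.0])]
281 [(308, [508.0, -112.0, 62.0]), (320, [533.0, -123.0, 61.0])]
287 [(320, [528.0, -135.0, 55.0])]
293 []
299 []
```

{"name": "jog_arm", "arguments": {
  "steps": [0.2,0,-2,0,0,0,40,0.2,0,-3.6,0,0,0,40,0.2,0,-4.6,0,0,0,40,0.2,0,-5.0,0,0,0,40,0.2,0,-5.2,0,0,0,40]
}}

```text
clock: 11.3
position: [0.5592, -0.0685, 0.0432]
ee_rot: [-3.141, 0.0, 1.44]
ft_force: [0.2, -0.2, -4.3]
finger_gap: 0.0616
gripper_force: 56.6
```

{"name": "jog_arm", "arguments": {
  "steps": [0,0,-0.1,0,0,0,40,0,0,-0.2,0,0,0,40,0,0,-0.3,0,0,0,40,0,0,-0.3,0,0,0,40,0,0,-0.3,0,0,0,40]
}}

```text
clock: 11.8
position: [0.5599, -0.0685, 0.0422]
ee_rot: [3.141, -0.001, 1.44]
ft_force: [-4.4, 0.9, 8.8]
finger_gap: 0.0608
gripper_force: 58.1
```

{"name": "jog_arm", "arguments": {
  "steps": [0,0,0.2,0,0,0,78,0,0,0.2,0,0,0,85,0,0,0.2,0,0,0,95,0,0,1.5,0,0,0,100,0,0,4,0,0,0,100]
}}

```text
clock: 12.3
position: [0.5582, -0.0684, 0.0803]
ee_rot: [-3.139, 0.001, 1.44]
ft_force: [-0.9, -0.3, 0.2]
finger_gap: 0.0856
gripper_force: 0.0
```

{"name": "jog_arm", "arguments": {
  "steps": [0,0,3,0,0,0,100,0,0,6,0,0,8,100,-1,3.5,8,0,0,16,100,-2.2,8,8,0,0,24,100,-3.2,12,8,0,0,32,100]
}}

```text
clock: 12.8
position: [0.5277, 0.0531, 0.1624]
ee_rot: [3.139, 0.0, 2.003]
ft_force: [0.1, 1.4, 0.4]
finger_gap: 0.0854
gripper_force: 0.0
```

```bash
cat > t.py <<'E'
from h import *
o=robot.observe(); print(o['position'],o['ee_rot'],o['ft_force'],o['joint_pos'].round(2))
s=vision.snapshot('top'); P=cloud(s);Z=P[...,2]; np.savez('t.npz',P=P,img=s['img'])
def blob(n,xc,yc,w,z0,z1):
    m=((Z>z0)&(Z<z1)&(abs(P[...,0]-xc)<w)&(abs(P[...,1]-yc)<w)).astype(np.uint8)
    k,l,st,_=cv2.connectedComponentsWithStats(m)
    if k<2: print(n,'none');return
    q=P[l==1+np.argmax(st[1:,4])]; r=cv2.minAreaRect((q[:,:2]*1000).astype(np.float32))
    q2=q
    c=np.linalg.lstsq(np.c_[q2[:,:2]-q2[:,:2].mean(0),np.ones(len(q2))],q2[:,2],rcond=None)[0]
    print(n,len(q),np.round(r[0]),np.round(r[1]),round(r[2],1),'grad',c.round(3),np.percentile(q[:,2],[2,98]).round(3))
E
cat > t1.py <<'E'
from t import *
blob('slip',.56,-.06,.1,.055,.072); blob('large',.56,-.06,.1,.085,.125); blob('mid',.416,.282,.1,.012,.06)
E
python3 t1.py
```

```text
[0.52767807 0.05308196 0.1624065 ] [3.13886861e+00 3.61713791e-04 2.00311312e+00] [0.14833612 1.3618565  0.43941906] [-0.52  0.4   0.42  1.91 -0.21  0.87  0.44]
slip 1193 [560. -67.] [147. 110.] 82.5 grad [-0.    -0.     0.064] [0.06  0.069]
large 1177 [561. -64.] [121.  62.] 82.8 grad [-0.006 -0.207  0.105] [0.091 0.118]
mid 802 [416. 282.] [101.  54.] 79.4 grad [-0.065 -0.11   0.035] [0.017 0.046]
```

The large offcut is at (561,-64) on the slipcase, thick end toward the foot, and the slipcase has not moved. Next is the middle offcut, gripped with the wrist half-turned so the stone can be turned 180° afterwards.

{"name": "jog_arm", "arguments": {
  "steps": [-1.1,2.2,0,0,0,8,100,-2.2,4.5,0,0,0,16,100,-3.3,6.7,0,0,0,24,100,-4.5,9,0,0,0,32,100,-5.6,11.2,0,0,0,40,100]
}}

```text
clock: 13.35
position: [0.4713, 0.1641, 0.1614]
ee_rot: [3.141, 0.001, 2.701]
ft_force: [0.7, 0.4, -0.6]
finger_gap: 0.0851
gripper_force: 0.0
```

{"name": "jog_arm", "arguments": {
  "steps": [-1.1,2.2,0,0,0,8,100,-2.2,4.5,0,0,0,16,100,-3.3,6.7,0,0,0,24,100,-4.5,9,0,0,0,32,100,-5.6,11.2,0,0,0,40,100]
}}

```text
clock: 13.85
position: [0.4154, 0.2762, 0.1614]
ee_rot: [-3.141, 0.001, -2.884]
ft_force: [-0.1, -0.0, -0.4]
finger_gap: 0.0852
gripper_force: 0.0
```

{"name": "jog_arm", "arguments": {
  "steps": [0,0,0,0,0,8,100,0,0,0,0,0,16,100,0,0,-2,0,0,24,100,0,0,-4,0,0,32,100,0,0,-6,0,0,40,100]
}}

```text
clock: 14.35
position: [0.4163, 0.2753, 0.1008]
ee_rot: [-3.14, 0.001, -2.186]
ft_force: [0.0, -0.6, -0.2]
finger_gap: 0.0855
gripper_force: 0.0
```

{"name": "jog_arm", "arguments": {
  "steps": [0,0,0,0,0,8,100,0,0,0,0,0,16,100,0,0,0,0,0,24,100,0,0,0,0,0,24.5,100,0,0,0,0,0,24.5,100]
}}

```text
clock: 14.85
position: [0.416, 0.2752, 0.101]
ee_rot: [-3.141, 0.0, -1.767]
ft_force: [0.1, -0.8, 0.2]
finger_gap: 0.0853
gripper_force: 0.0
```

```bash
python3 - <<'E'
from h import *
o=robot.observe(); print(o['position'],np.degrees(o['ee_rot']),o['joint_pos'].round(2))
s=vision.snapshot('wrist'); P=cloud(s);Z=P[...,2]; m=(Z>.012)&(Z<.06)&(abs(P[...,0]-.416)<.09)&(abs(P[...,1]-.28)<.09)
k,l,st,_=cv2.connectedComponentsWithStats(m.astype(np.uint8)); i=1+np.argmax(st[1:,4]); q=P[l==i]; print(st[i])
print('stone',cv2.minAreaRect((q[:,:2]*1000).astype(np.float32)),len(q),np.nanpercentile(q[:,2],[2,98]))
E
```

```text
[0.41596458 0.27523764 0.10098815] [-1.79963880e+02  3.10021278e-03 -1.01256399e+02] [-0.51  0.44 -0.2   2.    0.13  0.71  2.15]
[  277   170    96   159 13094]
stone ((415.21630859375, 285.42034912109375), (101.1819076538086, 54.05083465576172), 79.39586639404297) 13094 [0.01826216 0.04400268]
```

{"name": "jog_arm", "arguments": {
  "steps": [0,0.3,-4,0,0,0.7,100,0,0.3,-8,0,0,0.7,100,0,0.3,-11,0,0,0.7,100,0,0.3,-11.8,0,0,0.7,100,0,0.3,-11.8,0,0,0.7,100]
}}

```text
clock: 15.4
position: [0.4149, 0.2782, -0.0179]
ee_rot: [3.141, -0.002, -1.752]
ft_force: [-0.3, 0.3, -0.1]
finger_gap: 0.0854
gripper_force: 0.0
```

{"name": "jog_arm", "arguments": {
  "steps": [0,0,0,0,0,0,45,0,0,0,0,0,0,45,0,0,0,0,0,0,35,0,0,0,0,0,0,35,0,0,0,0,0,0,35],
  "grip_force": 50
}}

```text
clock: 15.9
position: [0.4163, 0.2794, -0.0156]
ee_rot: [-3.14, 0.002, -1.751]
ft_force: [-2.2, 0.2, 8.0]
finger_gap: 0.053
gripper_force: 52.5
```

{"name": "jog_arm", "arguments": {
  "steps": [0,0,0.5,0,0,0,35,0,0,3,0,0,0,35,0,0,7,0,0,0,35,0,0,12,0,0,0,35,0,0,17,0,0,0,35]
}}

```text
clock: 16.4
position: [0.4148, 0.2779, 0.1547]
ee_rot: [3.141, -0.0, -1.751]
ft_force: [1.5, -0.2, -3.8]
finger_gap: 0.0528
gripper_force: 54.2
```

```bash
python3 - <<'E'
from h import *
s=vision.snapshot('wrist'); P=cloud(s); o=robot.observe(); print(o['position'],o['ee_rot'],o['finger_gap'],o['ft_force'])
print([(v,np.round(P[v,325]*1000).tolist()) for v in range(80,480,25)])
E
```

```text
[0.41905223 0.28122588 0.16267388] [-3.13327658  0.00842808 -1.75113893] 0.05266167179754569 [1.99836694 0.95990447 3.01602837]
[(80, [394.0, 184.0, -2.0]), (105, [397.0, 201.0, -2.0]), (130, [400.0, 218.0, -1.0]), (155, [403.0, 236.0, -1.0]), (180, [407.0, 255.0, -3.0]), (205, [405.0, 235.0, 183.0]), (230, [406.0, 237.0, 206.0]), (255, [407.0, 242.0, 216.0]), (280, [408.0, 250.0, 213.0]), (305, [410.0, 259.0, 211.0]), (330, [411.0, 268.0, 209.0]), (355, [413.0, 277.0, 208.0]), (380, [415.0, 288.0, 206.0]), (405, [417.0, 300.0, 202.0]), (430, [419.0, 313.0, 199.0]), (455, [422.0, 327.0, 197.0])]
```

{"name": "jog_arm", "arguments": {
  "steps": [0.7,-1.7,0.5,0,0,-8,35,1.4,-3.4,1,0,0,-16,35,2.1,-5.1,1,0,0,-24,35,2.9,-6.8,1,0,0,-32,35,3.6,-8.6,1,0,0,-40,35]
}}

```text
clock: 16.95
position: [0.4515, 0.1918, 0.1629]
ee_rot: [-3.142, 0.0, -2.455]
ft_force: [0.2, -0.1, -3.2]
finger_gap: 0.0528
gripper_force: 54.2
```

{"name": "jog_arm", "arguments": {
  "steps": [0.7,-1.7,0,0,0,-8,35,1.4,-3.4,0,0,0,-16,35,2.1,-5.1,0,0,0,-24,35,2.9,-6.8,0,0,0,-32,35,3.6,-8.6,0,0,0,-40,35]
}}

```text
clock: 17.45
position: [0.4874, 0.1059, 0.1629]
ee_rot: [3.141, 0.0, 3.13]
ft_force: [0.7, 0.1, -3.3]
finger_gap: 0.0528
gripper_force: 54.2
```

{"name": "jog_arm", "arguments": {
  "steps": [0.7,-1.7,0,0,0,-8,35,1.4,-3.4,0,0,0,-16,35,2.1,-5.1,0,0,0,-24,35,2.9,-6.8,0,0,0,-32,35,3.6,-8.6,0,0,0,-40,35]
}}

```text
clock: 17.95
position: [0.5234, 0.0201, 0.1628]
ee_rot: [3.141, -0.0, 2.432]
ft_force: [0.4, 0.4, -3.4]
finger_gap: 0.0526
gripper_force: 54.2
```

{"name": "jog_arm", "arguments": {
  "steps": [0.7,-1.7,0,0,0,-8,35,1.4,-3.4,0,0,0,-16,35,2.1,-5.1,0,0,0,-24,35,2.9,-6.8,0,0,0,-32,35,3.6,-8.6,0,0,0,-40,35]
}}

```text
clock: 18.45
position: [0.5594, -0.0657, 0.1627]
ee_rot: [3.141, -0.001, 1.734]
ft_force: [-0.2, 0.4, -3.1]
finger_gap: 0.0526
gripper_force: 54.2
```

{"name": "jog_arm", "arguments": {
  "steps": [0,0,0,0,0,-8,35,0,0,0,0,0,-16,35,0,0,0,0,0,-17.2,35,0,0,0,0,0,-17.2,35,0,0,0,0,0,-17.2,35]
}}

```text
clock: 18.95
position: [0.5593, -0.0652, 0.1627]
ee_rot: [-3.142, -0.0, 1.443]
ft_force: [0.4, 0.8, -2.6]
finger_gap: 0.0528
gripper_force: 54.2
```

{"name": "jog_arm", "arguments": {
  "steps": [0,0,0,-4,0.5,0,35,0,0,0,-8,1,0,35,0,0,0,-11.9,1.57,0,35,0,0,0,-11.9,1.57,0,35,0,0,0,-11.9,1.57,0,35]
}}

```text
clock: 19.45
position: [0.5594, -0.0651, 0.1625]
ee_rot: [-3.141, 0.208, 1.442]
ft_force: [-0.0, -0.3, -3.2]
finger_gap: 0.0529
gripper_force: 54.2
```

```bash
python3 - <<'E'
from h import *
o=robot.observe(); print(o['position'],o['ee_rot'],o['ft_force'],o['finger_gap'],o['joint_pos'].round(2)); print(Ro.from_euler('xyz',o['ee_rot']).as_matrix()[:,2])
s=vision.snapshot('side'); P=cloud(s); print('side')
for v in range(190,262,4): print(v,[np.round(P[v,u]*1000).tolist() for u in (296,302,308,316,324,332)])
s=vision.snapshot('wrist'); P=cloud(s)
print([(v,np.round(P[v,325]*1000).tolist()) for v in range(80,480,25)])
E
```

```text
[ 0.55938556 -0.06507897  0.1625058 ] [-3.14103287  0.20818337  1.44176914] [-0.04506306 -0.32443976 -3.20658556] 0.052933384344178054 [-0.57  0.52  0.65  1.83 -0.13  0.91 -0.04]
[-0.02714889 -0.20489273 -0.97840784]
side
190 [[665.0, 305.0, -4.0], [532.0, -33.0, 260.0], [nan, nan, nan], [556.0, -50.0, 264.0], [744.0, 268.0, -4.0], [587.0, -65.0, 263.0]]
194 [[510.0, -51.0, 268.0], [530.0, -36.0, 252.0], [535.0, -56.0, 264.0], [711.0, 257.0, -2.0], [733.0, 246.0, -1.0], [589.0, -62.0, 251.0]]
198 [[510.0, -51.0, 258.0], [529.0, -38.0, 243.0], [535.0, -56.0, 253.0], [702.0, 240.0, -3.0], [722.0, 225.0, 0.0], [588.0, -65.0, 242.0]]
202 [[509.0, -51.0, 248.0], [522.0, -53.0, 244.0], [670.0, 229.0, -1.0], [568.0, -29.0, 213.0], [584.0, -36.0, 212.0], [588.0, -65.0, 231.0]]
206 [[631.0, 230.0, -3.0], [522.0, -53.0, 234.0], [546.0, -33.0, 212.0], [562.0, -40.0, 211.0], [578.0, -47.0, 211.0], [587.0, -69.0, 223.0]]
210 [[624.0, 214.0, -4.0], [522.0, -53.0, 223.0], [533.0, -60.0, 224.0], [554.0, -56.0, 214.0], [571.0, -61.0, 212.0], [586.0, -72.0, 215.0]]
214 [[616.0, 196.0, -4.0], [520.0, -
[... 1417 characters left out ...]
-71.0, 105.0], [543.0, -81.0, 107.0], [558.0, -93.0, 111.0], [575.0, -100.0, 110.0]]
258 [[514.0, -32.0, 63.0], [528.0, -37.0, 61.0], [527.0, -71.0, 92.0], [535.0, -97.0, 111.0], [551.0, -106.0, 112.0], [566.0, -116.0, 115.0]]
[(80, [571.0, 7.0, 63.0]), (105, [569.0, -1.0, 88.0]), (130, [568.0, -13.0, 93.0]), (155, [566.0, -25.0, 96.0]), (180, [565.0, -38.0, 100.0]), (205, [567.0, -16.0, 182.0]), (230, [567.0, -15.0, 202.0]), (255, [566.0, -17.0, 213.0]), (280, [565.0, -25.0, 213.0]), (305, [564.0, -34.0, 214.0]), (330, [563.0, -43.0, 214.0]), (355, [562.0, -53.0, 214.0]), (380, [560.0, -64.0, 214.0]), (405, [559.0, -77.0, 214.0]), (430, [557.0, -90.0, 213.0]), (455, [555.0, -105.0, 213.0])]
```

The middle stone is held with its top level at z≈0.213 and its base parallel to the large stone's slope. I'll lower it.

{"name": "jog_arm", "arguments": {
  "steps": [0,0.3,-2.5,0,0,0,35,0,0.3,-4.8,0,0,0,35,0,0.3,-6,0,0,0,35,0,0.3,-6.5,0,0,0,35,0,0.3,-6.8,0,0,0,35]
}}

```text
clock: 20.05
position: [0.5597, -0.0632, 0.0948]
ee_rot: [3.141, 0.209, 1.439]
ft_force: [0.1, -0.4, -3.1]
finger_gap: 0.053
gripper_force: 54.1
```

{"name": "jog_arm", "arguments": {
  "steps": [0,0,-0.1,0,0,0,35,0,0,-0.2,0,0,0,35,0,0,-0.3,0,0,0,35,0,0,-0.3,0,0,0,35,0,0,-0.3,0,0,0,35]
}}

```text
clock: 20.55
position: [0.5596, -0.0624, 0.0918]
ee_rot: [3.141, 0.209, 1.44]
ft_force: [0.1, 0.1, -3.8]
finger_gap: 0.0528
gripper_force: 54.1
```

{"name": "jog_arm", "arguments": {
  "steps": [0,0,-0.1,0,0,0,35,0,0,-0.15,0,0,0,35,0,0,-0.2,0,0,0,35,0,0,-0.25,0,0,0,35,0,0,-0.25,0,0,0,35]
}}

```text
clock: 21.05
position: [0.5595, -0.0624, 0.0891]
ee_rot: [-3.141, 0.209, 1.44]
ft_force: [-0.1, -0.4, -1.4]
finger_gap: 0.053
gripper_force: 54.4
```

{"name": "jog_arm", "arguments": {
  "steps": [0,0,-0.1,0,0,0,35,0,0,-0.15,0,0,0,35,0,0,-0.2,0,0,0,35,0,0,-0.2,0,0,0,35,0,0,-0.2,0,0,0,35]
}}

```text
clock: 21.55
position: [0.5595, -0.0624, 0.089]
ee_rot: [-3.141, 0.209, 1.439]
ft_force: [-7.0, 4.1, 18.0]
finger_gap: 0.0529
gripper_force: 56.8
```

```bash
python3 - <<'E'
from h import *
s=vision.snapshot('side'); P=cloud(s)
for v in range(222,276,4): print(v,[np.round(P[v,u]*1000).tolist() for u in (302,308,316,324)])
E
```

```text
222 [[531.0, -32.0, 169.0], [534.0, -58.0, 188.0], [652.0, 138.0, -3.0], [672.0, 126.0, -1.0]]
226 [[522.0, -51.0, 176.0], [554.0, -16.0, 137.0], [569.0, -28.0, 141.0], [584.0, -39.0, 144.0]]
230 [[522.0, -52.0, 165.0], [546.0, -33.0, 141.0], [564.0, -38.0, 138.0], [581.0, -46.0, 138.0]]
234 [[523.0, -50.0, 151.0], [542.0, -42.0, 137.0], [559.0, -49.0, 136.0], [574.0, -60.0, 140.0]]
238 [[521.0, -53.0, 142.0], [534.0, -57.0, 140.0], [551.0, -64.0, 140.0], [567.0, -73.0, 140.0]]
242 [[536.0, -19.0, 95.0], [532.0, -63.0, 133.0], [545.0, -77.0, 140.0], [562.0, -84.0, 140.0]]
246 [[534.0, -24.0, 87.0], [532.0, -63.0, 121.0], [539.0, -88.0, 140.0], [556.0, -95.0, 138.0]]
250 [[533.0, -26.0, 76.0], [531.0, -64.0, 110.0], [534.0, -98.0, 138.0], [550.0, -107.0, 139.0]]
254 [[533.0, -25.0, 62.0], [528.0, -70.0, 104.0], [533.0, -101.0, 128.0], [549.0, -110.0, 129.0]]
258 [[528.0, -36.0, 60.0], [528.0, -70.0, 90.0], [533.0, -101.0, 116.0], [548.0, -112.0, 119.0]]
262 [[521.0, -52.0, 64.0], [529.0, -69.0, 76.0], [529.0, -111.0, 114.0], [544.0, -121.0, 116.0]]
266 [[516.0, -63.0, 63.0], [529.0, -68.0, 61.0], [529.0, -110.0, 100.0], [544.0, -121.0, 104.0]]
270 [[511.0, -73.0, 61.0], [523.0, -81.0, 62.0], [529.0, -110.0, 88.0], [544.0, -122.0, 92.0]]
274 [[505.0, -86.0, 62.0], [518.0, -92.0, 62.0], [530.0, -110.0, 73.0], [547.0, -116.0, 72.0]]
```

{"name": "jog_arm", "arguments": {
  "steps": [0,0,0.2,0,0,0,66,0,0,0.2,0,0,0,76,0,0,0.2,0,0,0,95,0,0,0.2,0,0,0,100,0.05,0.4,2,0,0,0,100]
}}

```text
clock: 22.1
position: [0.5581, -0.0589, 0.1055]
ee_rot: [-3.138, 0.211, 1.44]
ft_force: [-0.0, 0.3, 0.2]
finger_gap: 0.0852
gripper_force: 0.0
```

{"name": "jog_arm", "arguments": {
  "steps": [0.1,0.7,3.5,0,0,0,100,0.2,1.4,7,0,0,0,100,0.2,1.4,9,4,-0.5,0,100,0.2,1.4,9,8,-1,0,100,0.2,1.4,9,12,-1.5,0,100]
}}

```text
clock: 22.6
position: [0.5627, -0.0442, 0.1981]
ee_rot: [3.141, -0.005, 1.441]
ft_force: [-0.5, 0.5, 0.2]
finger_gap: 0.0855
gripper_force: 0.0
```

{"name": "jog_arm", "arguments": {
  "steps": [0,-5,0,0,0,0,100,0,-10,0,0,0,0,100,0,-15,0,0,0,0,100,0,-20,0,0,0,0,100,0,-24,0,0,0,0,100]
}}

```text
clock: 23.1
position: [0.561, -0.288, 0.1971]
ee_rot: [-3.14, -0.0, 1.438]
ft_force: [0.4, -0.1, 0.4]
finger_gap: 0.0852
gripper_force: 0.0
```

```bash
cat > t2.py <<'E'
from t import *
blob('slip',.56,-.06,.1,.055,.072); blob('midtop',.56,-.06,.08,.13,.15); blob('small',.525,-.386,.07,.012,.06)
E
python3 t2.py
```

```text
[ 0.56102451 -0.28798852  0.19705807] [-3.14005562e+00 -3.11669480e-04  1.43772137e+00] [ 0.43932003 -0.14970235  0.43772159] [-0.    0.57  0.59  1.62 -0.35  1.06  0.56]
slip 1514 [561. -61.] [160. 110.] 82.5 grad [ 0.003 -0.002  0.064] [0.06  0.069]
midtop 880 [560. -63.] [100.  54.] 82.9 grad [0.001 0.001 0.141] [0.135 0.145]
small none
```

The middle's top is level (gradient about 0) at z=0.141, centred at (560,-63). Now the small offcut.

{"name": "jog_arm", "arguments": {
  "steps": [-0.9,-2.5,-1,0,0,2,100,-1.8,-5,-3,0,0,4,100,-2.7,-7.5,-5,0,0,6,100,-3.6,-9.8,-7,0,0,8.1,100,-3.6,-9.8,-9,0,0,8.1,100]
}}

```text
clock: 23.65
position: [0.5229, -0.3871, 0.1065]
ee_rot: [-3.139, 0.002, 1.577]
ft_force: [0.2, -0.2, 0.0]
finger_gap: 0.0855
gripper_force: 0.0
```

{"name": "jog_arm", "arguments": {
  "steps": [0,0,0,0,0,0,100,0,0,0,0,0,0,100,0,0,0,0,0,0,100,0,0,0,0,0,0,100,0,0,0,0,0,0,100]
}}

```text
clock: 24.15
position: [0.5267, -0.3823, 0.108]
ee_rot: [-3.141, -0.001, 1.582]
ft_force: [0.8, 0.1, 0.3]
finger_gap: 0.0854
gripper_force: 0.0
```

```bash
python3 - <<'E'
from h import *
o=robot.observe(); print(o['position'],np.degrees(o['ee_rot']))
s=vision.snapshot('wrist'); P=cloud(s);Z=P[...,2]; m=(Z>.012)&(Z<.06)&(abs(P[...,0]-.525)<.07)&(abs(P[...,1]+.386)<.07)
k,l,st,_=cv2.connectedComponentsWithStats(m.astype(np.uint8)); i=1+np.argmax(st[1:,4]); q=P[l==i]; print(st[i])
print('stone',cv2.minAreaRect((q[:,:2]*1000).astype(np.float32)),len(q),np.nanpercentile(q[:,2],[2,98]))
E
```

```text
[ 0.52672258 -0.38228184  0.10800398] [-1.79990103e+02 -5.29695921e-02  9.06426167e+01]
[ 279  175   77  127 8393]
stone ((523.468505859375, -382.6205139160156), (45.99421310424805, 77.70103454589844), 0.5000221133232117) 8393 [0.01671031 0.03439996]
```

{"name": "jog_arm", "arguments": {
  "steps": [-0.2,-0.2,-4,0,0,0,100,-0.2,-0.2,-8,0,0,0,100,-0.2,-0.2,-11,0,0,0,100,-0.2,-0.2,-12.2,0,0,0,100,-0.2,-0.2,-12.2,0,0,0,100]
}}

```text
clock: 24.7
position: [0.5231, -0.3838, -0.0161]
ee_rot: [-3.138, -0.003, 1.581]
ft_force: [0.1, -0.4, 0.3]
finger_gap: 0.0854
gripper_force: 0.0
```

{"name": "jog_arm", "arguments": {
  "steps": [0,0,0,0,0,0,40,0,0,0,0,0,0,30,0,0,0,0,0,0,30,0,0,0,0,0,0,30,0,0,0,0,0,0,30],
  "grip_force": 40
}}

```text
clock: 25.2
position: [0.5249, -0.3853, -0.013]
ee_rot: [3.141, -0.0, 1.581]
ft_force: [-1.9, 0.6, 6.6]
finger_gap: 0.045
gripper_force: 41.1
```

{"name": "jog_arm", "arguments": {
  "steps": [0,0,0.5,0,0,0,30,0,0,4,0,0,0,30,0,0,9,0,0,0,30,0,0,14,0,0,0,30,0,0,19,0,0,0,30]
}}

```text
clock: 25.7
position: [0.5235, -0.3841, 0.1774]
ee_rot: [-3.14, -0.002, 1.581]
ft_force: [0.6, -0.3, -2.9]
finger_gap: 0.0451
gripper_force: 42.1
```

{"name": "jog_arm", "arguments": {
  "steps": [0,0,0,0,0,0,30,0,0,0,0,0,0,30,0,0,0,0,0,-2,30,0,0,0,0,0,-5,30,0,0,0,0,0,-8,30]
}}

```text
clock: 26.2
position: [0.5227, -0.3831, 0.1727]
ee_rot: [-3.136, -0.004, 1.439]
ft_force: [0.4, -0.5, -2.1]
finger_gap: 0.0451
gripper_force: 42.1
```

```bash
python3 - <<'E'
from h import *
o=robot.observe(); print(o['position'],np.degrees(o['ee_rot']))
s=vision.snapshot('wrist'); P=cloud(s)
print([(v,np.round(P[v,325]*1000).tolist()) for v in range(130,480,25)])
E
```

```text
[ 0.52269057 -0.38312455  0.17274308] [-179.70501142   -0.20667981   82.47366863]
[(130, [532.0, -321.0, -2.0]), (155, [530.0, -340.0, -2.0]), (180, [527.0, -360.0, -1.0]), (205, [525.0, -379.0, 4.0]), (230, [529.0, -345.0, 210.0]), (255, [528.0, -351.0, 217.0]), (280, [527.0, -359.0, 218.0]), (305, [526.0, -367.0, 219.0]), (330, [525.0, -376.0, 219.0]), (355, [524.0, -385.0, 220.0]), (380, [522.0, -395.0, 219.0]), (405, [521.0, -406.0, 218.0]), (430, [417.0, -1231.0, -745.0]), (455, [405.0, -1327.0, -748.0])]
```

{"name": "jog_arm", "arguments": {
  "steps": [0.3,2,0.3,0,0,0,30,0.7,5.5,0.3,0,0,0,30,1.1,9.5,0.3,0,0,0,30,1.5,13,0.3,0,0,0,30,1.9,16,0.3,0,0,0,30]
}}

```text
clock: 26.75
position: [0.5419, -0.2214, 0.1763]
ee_rot: [-3.137, -0.003, 1.444]
ft_force: [0.6, 0.1, -0.9]
finger_gap: 0.0447
gripper_force: 42.1
```

{"name": "jog_arm", "arguments": {
  "steps": [0.4,4,0,0,0,0,30,0.9,8,0,0,0,0,30,1.3,12,0,0,0,0,30,1.7,15,0,0,0,0,30,1.85,16,0,0,0,0,30]
}}

```text
clock: 27.25
position: [0.5607, -0.0593, 0.1763]
ee_rot: [-3.137, -0.003, 1.448]
ft_force: [0.1, 0.1, -2.1]
finger_gap: 0.0448
gripper_force: 42.1
```

{"name": "jog_arm", "arguments": {
  "steps": [0,0,0,0,0,0,30,0,0,0,0,0,0,30,0,0,-1.5,0,0,0,30,0,0,-2.5,0,0,0,30,0,0,-3,0,0,0,30]
}}

```text
clock: 27.75
position: [0.5601, -0.0653, 0.1462]
ee_rot: [-3.137, -0.001, 1.44]
ft_force: [-0.2, 0.1, -2.3]
finger_gap: 0.0445
gripper_force: 42.1
```

```bash
python3 - <<'E'
from h import *
o=robot.observe(); print(o['position'],np.degrees(o['ee_rot']),o['ft_force'])
s=vision.snapshot('wrist'); P=cloud(s)
print([(v,np.round(P[v,325]*1000).tolist()) for v in range(105,480,25)])
E
```

```text
[ 0.56007045 -0.06528491  0.14620019] [-1.79758349e+02 -5.26515209e-02  8.25117160e+01] [-0.18503952  0.11407118 -2.27230676]
[(105, [572.0, 14.0, 63.0]), (130, [570.0, 1.0, 76.0]), (155, [568.0, -11.0, 93.0]), (180, [568.0, -17.0, 140.0]), (205, [566.0, -27.0, 140.0]), (230, [566.0, -27.0, 183.0]), (255, [565.0, -33.0, 190.0]), (280, [564.0, -41.0, 192.0]), (305, [563.0, -49.0, 194.0]), (330, [562.0, -58.0, 192.0]), (355, [561.0, -68.0, 192.0]), (380, [560.0, -77.0, 192.0]), (405, [558.0, -87.0, 193.0]), (430, [537.0, -262.0, -1.0]), (455, [533.0, -290.0, -1.0])]
```

{"name": "jog_arm", "arguments": {
  "steps": [0,0.2,-0.7,0,0,0,30,0,0.2,-1.2,0,0,0,30,0,0.2,-1.5,0,0,0,30,0,0.2,-1.65,0,0,0,30,0,0.2,-1.75,0,0,0,30]
}}

```text
clock: 28.3
position: [0.5616, -0.0624, 0.1306]
ee_rot: [-3.14, -0.002, 1.442]
ft_force: [-0.1, -0.7, -1.1]
finger_gap: 0.0447
gripper_force: 42.1
```

{"name": "jog_arm", "arguments": {
  "steps": [0,0,-0.05,0,0,0,30,0,0,-0.1,0,0,0,30,0,0,-0.15,0,0,0,30,0,0,-0.2,0,0,0,30,0,0,-0.2,0,0,0,30]
}}

```text
clock: 28.8
position: [0.5615, -0.0624, 0.1286]
ee_rot: [-3.14, -0.002, 1.442]
ft_force: [0.0, 0.7, -1.4]
finger_gap: 0.045
gripper_force: 42.1
```

{"name": "jog_arm", "arguments": {
  "steps": [0,0,-0.1,0,0,0,30,0,0,-0.15,0,0,0,30,0,0,-0.2,0,0,0,30,0,0,-0.2,0,0,0,30,0,0,-0.2,0,0,0,30]
}}

```text
clock: 29.3
position: [0.5617, -0.0625, 0.1277]
ee_rot: [-3.141, -0.002, 1.441]
ft_force: [-3.3, 0.0, 10.2]
finger_gap: 0.045
gripper_force: 43.3
```

Firm contact (about 12 N). I'll release, retreat straight up and check.

{"name": "jog_arm", "arguments": {
  "steps": [0,0,0.1,0,0,0,58,0,0,0.1,0,0,0,70,0,0,0.1,0,0,0,85,0,0,0.1,0,0,0,100,0,0,1.5,0,0,0,100]
}}

```text
clock: 29.8
position: [0.56, -0.0622, 0.1406]
ee_rot: [-3.137, -0.001, 1.442]
ft_force: [0.0, -0.2, -0.7]
finger_gap: 0.0858
gripper_force: 0.0
```

{"name": "jog_arm", "arguments": {
  "steps": [0,0,3,0,0,0,100,0,0,6,0,0,0,100,0,0,9,0,0,0,100,-1.5,4,9,0,0,0,100,-3,8,9,0,0,0,100]
}}

```text
clock: 30.3
position: [0.5322, 0.0172, 0.2337]
ee_rot: [3.14, -0.002, 1.438]
ft_force: [0.7, 0.2, -0.0]
finger_gap: 0.0856
gripper_force: 0.0
```

{"name": "jog_arm", "arguments": {
  "steps": [-0.7,4.5,0,0,0,0,100,-1.5,9,0,0,0,0,100,-2,13,0,0,0,0,100,-3,17,0,0,0,0,100,-3,17,0,0,0,0,100]
}}

```text
clock: 30.8
position: [0.4997, 0.1946, 0.2322]
ee_rot: [-3.139, -0.004, 1.451]
ft_force: [-0.7, 0.7, 0.6]
finger_gap: 0.0854
gripper_force: 0.0
```

```bash
cat > t3.py <<'E'
from t import *
blob('slip',.56,-.06,.1,.055,.072); blob('large',.56,-.06,.1,.085,.122);blob('mid',.56,-.06,.08,.13,.15); blob('small',.56,-.06,.08,.165,.185)
blob('mug',.686,-.169,.08,.07,.11); blob('inkwell',.702,.006,.08,.02,.1); blob('bottle',.529,.408,.05,.015,.1); blob('red',.452,-.257,.09,.1,.3)
s=vision.snapshot('side'); cv2.imwrite('pics/fin.png',cv2.resize(s['img'][170:330,240:440],(800,600)))
E
python3 t3.py
```

```text
[0.49967746 0.19458352 0.23219886] [-3.13929889 -0.00443219  1.45103049] [-0.7091991   0.69671122  0.568921  ] [-0.88  0.33  0.54  1.83 -0.2   1.03 -0.38]
slip 1488 [561. -61.] [160. 111.] 82.6 grad [ 0.002 -0.003  0.064] [0.059 0.069]
large 252 [559. -65.] [120.  62.] 85.5 grad [-0.027 -0.193  0.104] [0.089 0.121]
mid 277 [560. -64.] [100.  54.] 82.8 grad [0.003 0.011 0.14 ] [0.132 0.148]
small 587 [562. -65.] [75. 46.] 82.9 grad [-0.002 -0.019  0.174] [0.167 0.179]
mug 332 [ 679. -160.] [101.  81.] 70.9 grad [-0.049 -0.041  0.086] [0.071 0.098]
inkwell 392 [702.   5.] [54. 55.] 70.9 grad [0.34  0.024 0.056] [0.023 0.083]
bottle none
red 1127 [ 452. -257.] [ 49. 111.] 0.8 grad [ 0.    -0.11   0.158] [0.115 0.165]
```

View pics/fin.png

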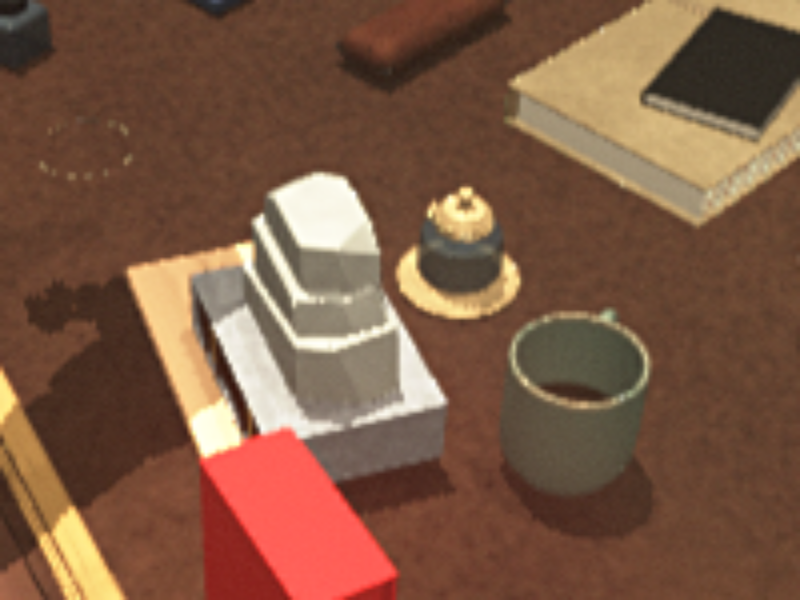

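The final view shows the pile at (310,290) in the middle of the slipcase, level, with the mug (578,400) and inkwell (460,250) where they were. The ink bottle was hidden in the last top view, but the arm never went near it. The gripper is clear of everything, so I'm handing in.

```bash
python3 -c "
from station import robot
print(robot.hand_in())"
```

```text
the job is handed in; nothing more can be done
None
```

The job is handed in: the slipcase lies on its back on the board with the three offcuts piled in its middle, the wedges turned opposite ways and the smallest level on top. The mug and inkwell were still in place in the last picture; the ink bottle was out of the last top view, but the arm never went near it.

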